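Slide the slate tile out over the bench edge

TASK

Push the dark slate tile flat across the low plank bench, away from the robot, until it sticks out 40 mm past the bench's far edge and lies square to it, with its white line straight above the edge, so that the keeper can get gloved fingers under it. Only push it with the fingertips or the outside of the fingers, never lift it, and leave the bucket, feeder, rake, willow ring and brush where they are.

Things in the scene. Friction and masses are not known exactly. Their poses are not given: they have to be found in the camera images.
- tile: loose flat slate tile, dark grey, 130 (its x) by 170 (its y) by 10 mm thick, 0.35 to 0.65 kg, lying flat on the bench; it slides with ordinary friction. Origin: centre of its underside. Its +x points roughly away from the robot, to its leading edge; z up
- tile_front (a point): middle of the tile's leading (far) edge, at its underside, 65 mm along the tile's +x from its origin; same axes as the tile
- tile_line (a point): middle of the 5 mm wide white line painted across the tile's top, parallel to the leading edge and 40 mm behind it; same axes as the tile
- bench: fixed low bench of dark larch planks, 320 (its x) by 960 (its y) mm, top 45 mm above the table, standing at a slight angle. Origin: centre of its underside, on the table. Its +x points away from the robot, square to its far long edge; z up
- bench_edge (a point): middle of the bench's far long edge, on the top surface, 160 mm along the bench's +x from its origin; the edge runs along the bench's y; same axes as the bench
- bucket: loose yellow plastic bucket, 148 mm across the rim, 130 mm high, on the left part of the bench; leave it. Origin: centre of its underside
- feeder: loose blue ceramic feeder bowl, 120 mm across, 50 mm high, on the right part of the bench; leave it. Origin: centre of its underside
- rake: loose steel grooming rake with a black handle, about 175 by 75 mm, 24 mm high, lying on the right part of the bench; leave it. Origin: on its underside, near mid-length
- willow_ring: loose woven willow ring, 92 mm across, about 17 mm high, lying on the right part of the bench; leave it. Origin: its centre, at the underside
- brush: loose white silicone slicker brush lying bristles up on the left part of the bench, about 155 by 62 mm, 26 mm high; leave it. Origin: on its underside, near mid-length

How it is judged:
By the outcome, as a careful person would: the job done as asked, in the order asked, and still so for the second after the job is handed in, with the robot touching nothing.
It also fails if it takes over 45 s, if anything falls off the work surface, if the arm or the gripper's body presses on something with over 40 N, if the wrist force passes 120 N, or if a joint passes its speed limit or range.

ROBOT

A 7-joint arm with a two-finger parallel gripper is mounted at the origin on the work surface. World frame = base frame: x ahead of the robot, y to its left, z up, the work surface at z = 0. Lengths are in m, angles in rad, forces in N, time in s.
With the tool pointing down it reaches from about 0.4 to 0.85 m from the base axis. Payload 10.4 kg.
Tool frame: the origin (TCP) lies on the centre line of the jaws, within the pads' length; the fingertips stand 25 mm ahead of it and the grasp point (between the pads) lies 6 mm ahead of it; z points along the fingers, y is the direction in which the jaws open and shut (so a half turn about z gives the same grasp; the last joint's range is limited). The gripper opens to 87 mm and grips with 3 to 60 N. Pads are 19 mm wide; open, the fingers measure 117 mm over their backs; the gripper's body (75 mm by 190 mm) begins 51 mm behind the grasp point.
Start: joints at [1.172, 0.332, -0.065, 1.46, 0.022, 1.35, -0.088], TCP at [0.229, -0.581, 0.248] pointing down, gripper open.
Joint ranges: [-2.6, 2.6], [-0.5, 2.12], [-1.47, 1.34], [0.16, 2.42], [-1.27, 4.41], [0.06, 2.06], [-2.6, 2.6]. Speed limits (rad/s): [2.22, 2.22, 2.79, 2.79, 3.14, 3.14, 3.14].

INTERFACE

Orientations are given as a rotation vector (axis times angle).
In Python, from rig import r gives the robot as it stands. The module is installed in compiled form; this text tells all that it offers. Calls block until the motion is done:
- r.movep(position, orientation): joint-space move of the TCP to a pose.
- r.move_l(position, rot=None, rate=0.15, threshold=None): straight line of the TCP; rot=None keeps the orientation; rate is the mean speed in m/s. With threshold (N) it stops when the force on the tool has changed by that much, and returns True; else False.
- r.movej(angles): joint-space move.
- r.open() and r.grasp(f_grip=None): open the fingers fully, or close them until they stop; f_grip is the grip in N (None keeps the last).
- r.wait(seconds).
- r.ik(position, orientation): joint angles nearest the present ones, or None.
- r.capture(name): name is "scene" or "top" or "wrist"; returns a dict with "color" (384x512x3 uint8, red, green, blue), "range_z" (384x512 float32, m along the optical axis (not along the pixel's ray), 0 where there is no reading), "fx", "fy", "cx", "cy" (pixels), "R" (3x3) and "t" (3): a world point X has camera coordinates R X + t. Camera axes: x right, y down, z forward; pixel columns grow to the right and rows downward; lengths in m; the calibration is good to about 2 mm. A picture is of the moment at which its call begins.
A pose or a line that the arm cannot do raises r.PlanningError and nothing moves.
- r.hand_in(): hands the job in, once; it reports no verdict.
Trained networks look in the newest picture that a camera, given by its name, has taken for a name from the list of things; names that differ only in an ending like _2 or _b are one class to them, and where a whole thing is asked for, a point or a joint stands for the part that bears it (a point fixed in the world has none). Each returns a list of dicts, best first, with "confidence" (0 to 1); they miss things now and then, are a little off and sometimes report something else, mostly with a low value. They report only what shows in the picture. A call takes as long as a camera call.
- r.search_frame(target, camera): "extent" ([left, top, right, bottom] in pixels, round what is visible of it).
- r.tip_of(target, camera): "centre" ([column, row] in pixels: a listed point, or the origin of a listed thing).
Readings, each from a call of its own:
- r.read_time(): time.
- r.read_joint_pos(): joint angles.
- r.read_qvel(): joint speeds.
- r.read_joint_efforts(): joint torques, N m.
- r.read_position(): TCP position.
- r.read_orientation(): TCP orientation.
- r.read_contact_force(): force on the tool from outside, world axes, zero at the start.
- r.read_wrist_torque(): the same for the moment, N m.
- r.read_gripper_width(): opening from 0.0 (shut) to 1.0 (fully open).
Only numpy, scipy, OpenCV 4.12 (cv2) and the standard library are available. Lean on these libraries where they do the work, as an engineer would, in place of code of your own. Each camera call takes 0.05 s, during which the arm holds its last target.

## Working session

There is one attempt and no reset: what is moved stays moved. The work goes in short steps, each a Python script; the robot and the scene stay as the last script left them, time stands still between calls to the robot, and variables do not carry over. Pictures are saved under pics/ and viewed, and the job is handed in when it is done.

```bash
mkdir -p pics; ls; python3 - <<'E'
from rig import r
import cv2,pickle
d={}
for n in ["scene","top"]:
    c=r.capture(n); d[n]=c
    cv2.imwrite(f"pics/{n}0.png",c["color"][:,:,::-1])
    print(n,c["fx"],c["cx"],c["cy"],c["R"].round(3).tolist(),c["t"].round(3).tolist())
    for t in ["tile","bench","bucket","feeder","rake","willow_ring","brush"]:
        q=r.search_frame(t,n); print(t,[(x["extent"],round(x["confidence"],2)) for x in q[:2]])
    for t in ["tile","tile_front","tile_line","bench_edge"]:
        q=r.tip_of(t,n); print(t,[(x["centre"],round(x["confidence"],2)) for x in q[:2]])
pickle.dump(d,open("d0.pkl","wb"))
print(r.read_time(),r.read_position(),r.read_orientation())
E
```

```text
pics
scene 367.77009112961355 251.08096102439976 190.12228918728113 [[-0.415, 0.91, -0.018], [0.607, 0.262, -0.75], [-0.677, -0.322, -0.661]] [0.213, -0.272, 1.465]
tile [([171.8, 175.4, 242.1, 208.9], 0.88)]
bench [([56.5, 137.6, 392.0, 272.1], 0.66)]
bucket [([315.8, 171.9, 379.7, 241.1], 0.97)]
feeder [([111.7, 160.1, 154.1, 189.3], 0.85)]
rake [([123.3, 141.6, 171.7, 162.5], 0.8), ([317.6, 170.2, 377.3, 242.1], 0.45)]
willow_ring [([81.1, 167.7, 109.4, 188.0], 0.76), ([318.3, 170.9, 377.4, 243.5], 0.22)]
brush []
tile []
tile_front [([206.0, 209.8], 0.62)]
tile_line [([207.7, 196.0], 0.94)]
bench_edge [([202.4, 222.4], 0.56)]
top 399.2372017597346 255.70150743902352 186.0415263005434 [[0.001, -1.0, -0.013], [-0.988, 0.001, -0.153], [0.153, 0.013, -0.988]] [-0.002, 0.541, 1.265]
tile [([259.0, 150.7, 321.0, 204.5], 0.65)]
bench [([131.5, 126.0, 436.2, 257.2], 0.69)]
bucket [([141.9, 156.2, 191.4, 205.3], 0.55)]
feeder [([347.0, 143.7, 384.8, 172.5], 0.58)]
rake [([363.0, 198.9, 412.1, 219.5], 0.64)]
willow_ring [([385.1, 144.5, 416.4, 166.3], 0.82), ([127.8, 124.7, 436.9, 260.7], 0.24)]
brush [([165.7, 226.0, 213.9, 244.7], 0.87), ([128.1, 125.4, 434.9, 257.1], 0.21)]
tile [([286.5, 177.0], 0.61), ([272.7, 140.5], 0.22)]
tile_front [([283.5, 160.8], 0.87)]
tile_line [([287.4, 167.3], 0.55)]
bench_edge [([274.4, 142.3], 0.84), ([385.0, 208.2], 0.73)]
1.2 [ 0.22941458 -0.58141015  0.24755619] [3.08622300e+00 5.86831149e-01 3.00526800e-05]
```

```bash
python3 - <<'E'
import cv2
for n in ["scene","top"]:
    i=cv2.imread(f"pics/{n}0.png")
    c=i[100:290,50:450] if n=="scene" else i[110:270,110:450]
    cv2.imwrite(f"pics/{n}0z.png",cv2.resize(c,None,fx=2,fy=2,interpolation=cv2.INTER_CUBIC))
E
```

```text
(no output)
```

View pics/top0z.png

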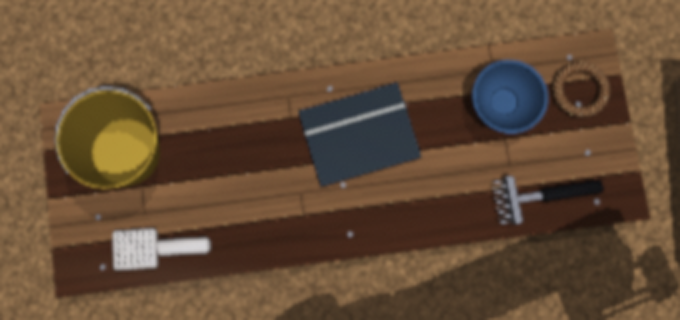

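View pics/scene0z.png

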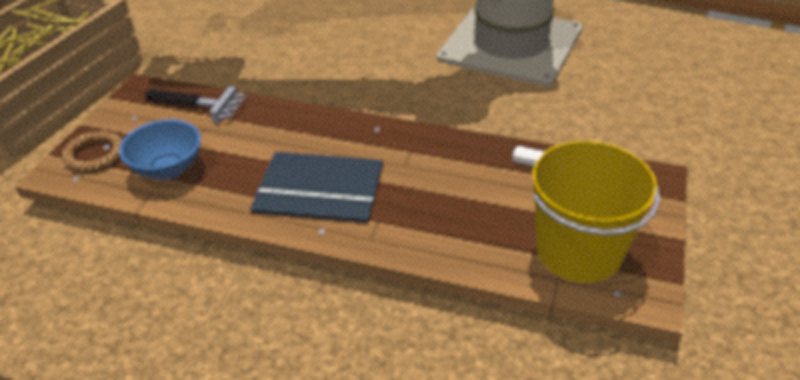

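The top view shows the tile at columns 259–321, rows 151–204, turned slightly more than the bench. The bucket and brush are on the left; the feeder, ring and rake are on the right. Next I measure the geometry.

```bash
cat > h.py <<'E'
import numpy as np, cv2
def ray(c,uv,z):
    uv=np.atleast_2d(np.asarray(uv,float))
    d=np.c_[(uv[:,0]-c["cx"])/c["fx"],(uv[:,1]-c["cy"])/c["fy"],np.ones(len(uv))]@c["R"]
    o=-c["R"].T@c["t"]
    return o+d*((z-o[2])/d[:,2])[:,None]
def proj(c,X):
    p=np.atleast_2d(X)@c["R"].T+c["t"]
    return np.c_[p[:,0]/p[:,2]*c["fx"]+c["cx"],p[:,1]/p[:,2]*c["fy"]+c["cy"]]
def cloud(c):
    v,u=np.indices(c["range_z"].shape); Z=c["range_z"]
    P=np.stack([(u-c["cx"])/c["fx"]*Z,(v-c["cy"])/c["fy"]*Z,Z],-1)
    W=(P-c["t"])@c["R"]; W[Z==0]=np.nan
    return W
def tile_rect(c,z=0.055):
    # tile mask by colour -> rect of top face
    col=c["color"].astype(int); W=cloud(c)
    m=(col[...,2]-col[...,0]>5)&(col.sum(2)<260)
    return m,W
E
python3 - <<'E'
import pickle
from h import *
d=pickle.load(open("d0.pkl","rb")); c=d["top"]
W=cloud(c); H=W[...,2]
for uv in [(290,180),(240,170),(240,240),(240,110),(290,120)]:
    print(uv,W[uv[1],uv[0]].round(4),c["color"][uv[1],uv[0]])
# bench mask
m=((H>0.025)&(H<0.2)).astype(np.uint8)
n,l,s,_=cv2.connectedComponentsWithStats(m); k=1+np.argmax(s[1:,4]); print(s[k])
cv2.imwrite("pics/m.png",(l==k).astype(np.uint8)*255)
# far edge: per column first row in mask
cols=np.arange(150,410); rows=np.array([np.argmax(l[:,u]==k) for u in cols])-0.5
p=ray(c,np.c_[cols,rows],0.045)
f=np.polyfit(p[:,1],p[:,0],1)
for _ in range(3):
    e=p[:,0]-np.polyval(f,p[:,1]); g=abs(e)<0.004; f=np.polyfit(p[g,1],p[g,0],1)
print("far edge depth x=a*y+b",f,g.sum(),e[g].std())
rows=np.array([383-np.argmax(l[::-1,u]==k) for u in cols])+.5
p=ray(c,np.c_[cols,rows],0.045);f=np.polyfit(p[:,1],p[:,0],1)
for _ in range(3):
    e=p[:,0]-np.polyval(f,p[:,1]); g=abs(e)<0.004; f=np.polyfit(p[g,1],p[g,0],1)
print("near",f,g.sum())
# tile
col=c["color"].astype(int)
roi=np.zeros(H.shape,bool); roi[145:212,250:330]=1
tm=((col[...,2]-col[...,0]>5)&roi).astype(np.uint8)
n,tl,ts,_=cv2.connectedComponentsWithStats(tm); print(ts[1:])
k=1+np.argmax(ts[1:,4])
cn,_=cv2.findContours(cv2.morphologyEx((tl==k).astype(np.uint8),cv2.MORPH_CLOSE,np.ones((5,5))),0,1)
q=ray(c,cn[0][:,0,:],0.055)
rc=cv2.minAreaRect((q[:,:2]*1000).astype(np.float32)); print(rc)
for t in ["tile_front","tile_line"]: pass
print(ray(c,[[286.5,177],[283.5,160.8],[287.4,167.3],[274.4,142.3]],0.05).round(3))
E
```

```text
(290, 180) [ 0.5587 -0.1133  0.0535] [48 57 67]
(240, 170) [0.5942 0.05   0.0424] [101  72  49]
(240, 240) [0.3656 0.0483 0.0436] [63 37 26]
(240, 110) [0.8133 0.0535 0.0058] [134 105  72]
(290, 120) [ 7.787e-01 -1.198e-01 -4.000e-04] [131 102  71]
[  129   125   306   134 28612]
far edge depth x=a*y+b [-0.13218573  0.6773474 ] 238 0.0010050263471363657
near [-0.13214064  0.35446025] 260
[[ 260  152   52   24  524]
 [ 263  164   56   38 1337]]
((550.481201171875, -116.42138671875), (85.2995376586914, 167.23643493652344), 16.356088638305664)
[[ 0.569 -0.102  0.05 ]
 [ 0.623 -0.093  0.05 ]
 [ 0.601 -0.106  0.05 ]
 [ 0.686 -0.064  0.05 ]]
```

```bash
cat >> h.py <<'E'
PSI0=np.arctan(0.1322)
from scipy.optimize import minimize
def fit_tile(c,x0,z=0.055,scale=4):
    """fit tile top face 130x170 rectangle (centre x,y,yaw): maximise inside-outside contrast of 'blueness'"""
    g=c["color"].astype(np.float32); b=cv2.GaussianBlur(g[...,2]-g[...,0],(0,0),0.7)
    s=np.linspace(-.062,.062,60); t=np.linspace(-.08,.08,70)
    def smp(P):
        uv=proj(c,np.c_[P,np.full(len(P),z)]).astype(np.float32)
        return cv2.remap(b,uv[:,0].reshape(1,-1),uv[:,1].reshape(1,-1),cv2.INTER_LINEAR)[0].mean()
    dl=0.004
    def loss(p):
        R=np.array([[np.cos(p[2]),-np.sin(p[2])],[np.sin(p[2]),np.cos(p[2])]])
        L=0
        for sx in(-1,1):
            L-=smp(np.c_[np.full(70,sx*(.065-dl)),t]@R.T+p[:2])-smp(np.c_[np.full(70,sx*(.065+dl)),t]@R.T+p[:2])
            L-=smp(np.c_[s,np.full(60,sx*(.085-dl))]@R.T+p[:2])-smp(np.c_[s,np.full(60,sx*(.085+dl))]@R.T+p[:2])
        return L
    best=None
    for k in range(3):
        x=x0 if best is None else best.x
        q=minimize(loss,x,method="Nelder-Mead",options=dict(initial_simplex=np.array([x,x+np.r_[.006,0,0],x+np.r_[0,.006,0],x+np.r_[0,0,.05]]),xatol=1e-5,fatol=1e-4))
        if best is None or q.fun<best.fun: best=q
    return best.x,best.fun
def to_bench(p,edge=(-0.1322,0.67735)):
    psi=np.arctan(-edge[0]); n=np.array([np.cos(psi),np.sin(psi)]); t=np.array([-n[1],n[0]])
    e0=np.array([edge[1],0.]); p=np.asarray(p)[:2]-e0
    return np.array([p@n,p@t])   # x=0 at far edge; y along bench from world y=0
def from_bench(b,edge=(-0.1322,0.67735)):
    psi=np.arctan(-edge[0]); n=np.array([np.cos(psi),np.sin(psi)]); t=np.array([-n[1],n[0]])
    return np.array([edge[1],0.])+b[0]*n+b[1]*t
def toolrot(psi):
    from scipy.spatial.transform import Rotation as Ro
    c,s=np.cos(psi),np.sin(psi)
    return Ro.from_matrix(np.array([[c,s,0],[s,-c,0],[0,0,-1.]])).as_rotvec()
E
python3 - <<'E'
import pickle
from h import *
from rig import r
d=pickle.load(open("d0.pkl","rb"))
for n in ["top","scene"]:
    c=d[n]
    p,f=fit_tile(c,np.array([.567,-.105,.285])); print(n,p,np.degrees(p[2]),f,to_bench(p))
    R=np.array([[np.cos(p[2]),-np.sin(p[2])],[np.sin(p[2]),np.cos(p[2])]])
    P=np.array([[.065,.085],[.065,-.085],[-.065,-.085],[-.065,.085],[.025,.085],[.025,-.085]])@R.T+p[:2]
    uv=proj(c,np.c_[P,np.full(6,.055)])
    E=np.array([[from_bench([0,y])[0],from_bench([0,y])[1],.045] for y in(-.4,.2)]); ue=proj(c,E)
    im=cv2.resize(c["color"][:,:,::-1],None,fx=4,fy=4,interpolation=cv2.INTER_CUBIC)
    f=lambda u:tuple(int(round(x*4+1.5)) for x in u)
    for a,b in((0,1),(1,2),(2,3),(3,0),(4,5)): cv2.line(im,f(uv[a]),f(uv[b]),(0,0,255),1)
    cv2.line(im,f(ue[0]),f(ue[1]),(0,255,0),1)
    m=uv.mean(0)*4; cv2.imwrite(f"pics/fit_{n}.png",im[int(m[1])-250:int(m[1])+200,int(m[0])-300:int(m[0])+300])
for psi in (PSI0,PSI0+np.pi,PSI0-np.pi):
    x,y=from_bench(np.array([-.25,-.11]));print(psi,r.ik([x,y,.12],toolrot(psi)))
E
```

```text
top [ 0.5696102  -0.11098532  0.28510513] 16.335320929266917 -196.33624267578125 [-0.12135619 -0.09590767]
scene [ 0.57160085 -0.10809213  0.28443918] 16.297164637299513 -236.39498901367188 [-0.11900353 -0.09330032]
0.1314378302860185 [ 0.66393351  0.13597145 -0.47692034  1.99669321  0.07286101  1.02512331
 -1.2864372 ]
3.2730304838758117 [ 0.83328745  0.15753708 -0.65805532  1.98896529  0.11212843  1.03038414
  1.82561882]
-3.0101548233037745 [ 0.83328745  0.15753708 -0.65805532  1.98896529  0.11212843  1.03038414
  1.82561882]
```

View pics/fit_top.png

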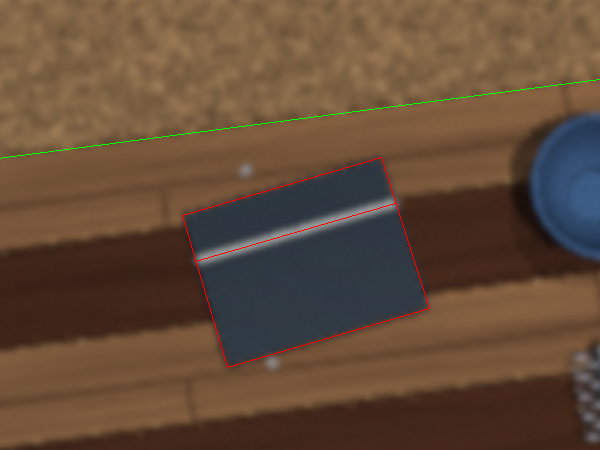

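View pics/fit_scene.png

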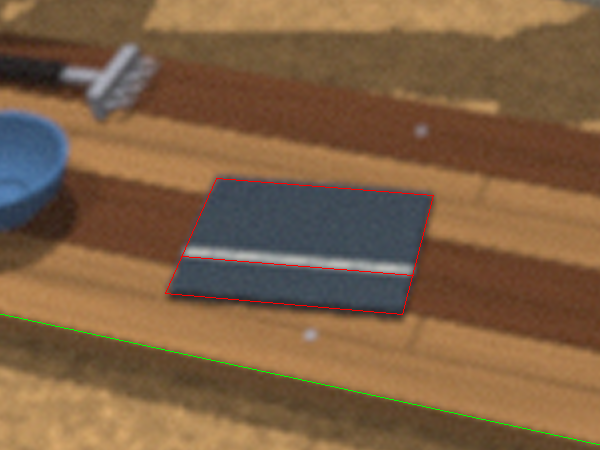

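```bash
python3 - <<'E'
from h import *
from rig import r
rot=toolrot(PSI0)
Y=-.098
def P(b,z): return [*from_bench(np.array([b,Y])),z]
r.movep(P(-.242,.17),rot)
r.move_l(P(-.242,.0745),rate=.12,threshold=6)
print(r.read_position(),r.read_contact_force(),r.read_time())
c=r.capture("wrist"); cv2.imwrite("pics/w1.png",c["color"][:,:,::-1])
c=r.capture("top"); cv2.imwrite("pics/t1.png",cv2.resize(c["color"][110:270,180:400,::-1],None,fx=3,fy=3))
E
```

```text
[ 0.4507613  -0.12899835  0.07511919] [ 0.34518592 -0.07293412 -0.28785608] 4.0
```

View pics/w1.png

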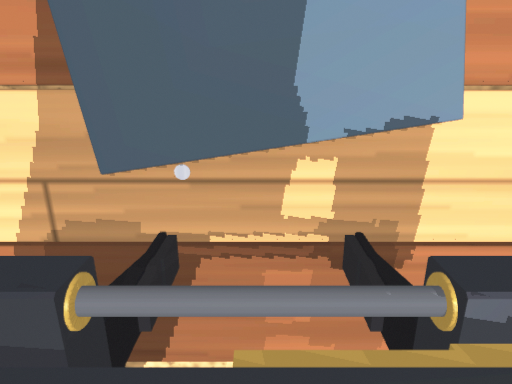

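View pics/t1.png

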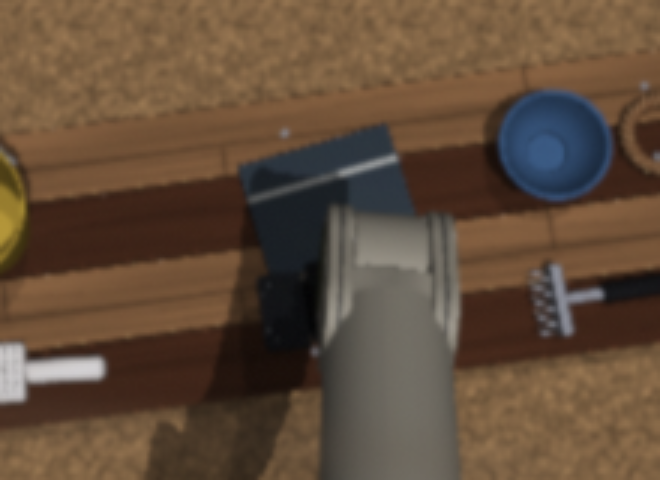

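The wrist view shows both fingertips (columns ~165 and ~350, row ~240) behind the tile's rear edge, which runs from (100,173) to (465,118). The plank seams are level, so the tool is square to the bench. I'll push in two stages.

```bash
python3 - <<'E'
from h import *
from rig import r
import pickle
Y=-.098
def P(b,z): return [*from_bench(np.array([b,Y])),z]
r.move_l(P(-.118,.0745),rate=.05,threshold=25)
print(to_bench(r.read_position()),r.read_position()[2],r.read_contact_force(),r.read_time())
d={n:r.capture(n) for n in("wrist","top","scene")}
pickle.dump(d,open("d2.pkl","wb"))
cv2.imwrite("pics/w2.png",d["wrist"]["color"][:,:,::-1])
cv2.imwrite("pics/t2.png",cv2.resize(d["top"]["color"][110:270,180:400,::-1],None,fx=3,fy=3))
cv2.imwrite("pics/s2.png",cv2.resize(d["scene"]["color"][130:280,110:330,::-1],None,fx=3,fy=3))
E
```

```text
[-0.1180665  -0.09804647] 0.0745422196825786 [-1.58358929 -0.04295582 -1.16455307] 6.7333
```

View pics/w2.png

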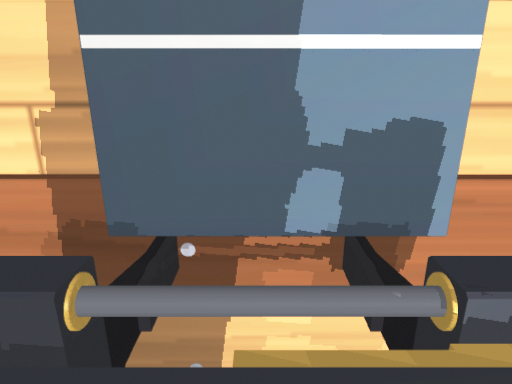

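View pics/s2.png

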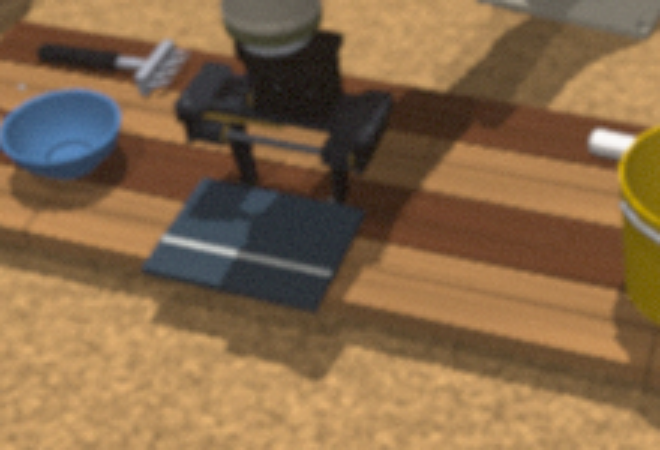

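View pics/t2.png

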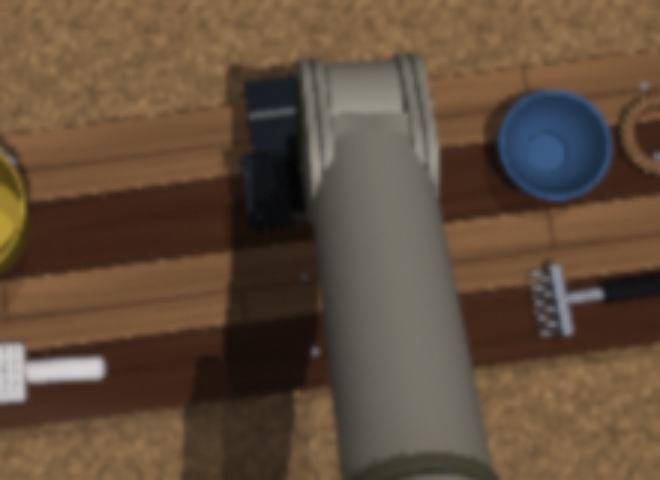

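The tile is now square to the tool: in the wrist view the rear edge is level at row ~236 and the white line is at row ~41. It is still some 15–20 mm short. I'll measure the white line precisely before the last push.

```bash
python3 - <<'E'
from h import *
from rig import r
import pickle
d=pickle.load(open("d2.pkl","rb"));c=d["wrist"]
g=c["color"].astype(int)
L=[];Rr=[]
for u in range(120,440,8):
    w=np.where(g[20:70,u].min(1)>150)[0]
    if len(w): L.append((u,w.mean()+20))
    col=g[150:245,u]; b=np.where(col[:,2]-col[:,0]>0)[0]
    if len(b): Rr.append((u,b.max()+150.5))
for nm,A,z in(("line",L,.055),("rear",Rr,.055)):
    A=np.array(A);q=ray(c,A,z);bb=np.array([to_bench(x) for x in q])
    f=np.polyfit(bb[:,1],bb[:,0],1);e=bb[:,0]-np.polyval(f,bb[:,1]);g2=abs(e)<.002;f=np.polyfit(bb[g2,1],bb[g2,0],1)
    print(nm,A[[0,-1]],np.median(bb[:,0]),"slope deg",np.degrees(f[0]),g2.sum())
# scene: line & edge in the scene picture, bench edge by height mask
c=d["scene"]
print(ray(c,[[110+165/3,130+240/3],[110+330/3,130+272/3]],.055), [to_bench(x) for x in ray(c,[[110+165/3,130+240/3],[110+330/3,130+272/3]],.055)])
E
```

```text
line [[120.  41.]
 [432.  41.]] -0.01578988003191539 slope deg -0.00846235654672107 40
rear [[120.  235.5]
 [432.  235.5]] -0.10481908590045472 slope deg -0.07765033227501299 33
[[ 0.68527874 -0.18381897  0.055     ]
 [ 0.66035415 -0.02372309  0.055     ]] [array([-0.01623091, -0.18327258]), array([-0.01995839, -0.02129099])]
```

```bash
python3 - <<'E'
from h import *
from rig import r
import pickle
Y=-.098
def P(b,z): return [*from_bench(np.array([b,Y])),z]
r.move_l(P(-.107,.0745),rate=.03,threshold=25)
print(to_bench(r.read_position()),r.read_contact_force())
r.move_l(P(-.135,.0745),rate=.1)
r.move_l(P(-.135,.26),rate=.2)
d={n:r.capture(n) for n in("wrist","scene","top")}
pickle.dump(d,open("d3.pkl","wb")); print(r.read_time(), d["wrist"]["R"].round(3).tolist())
cv2.imwrite("pics/w3.png",d["wrist"]["color"][:,:,::-1])
cv2.imwrite("pics/t3.png",cv2.resize(d["top"]["color"][110:270,180:400,::-1],None,fx=3,fy=3))
cv2.imwrite("pics/s3.png",cv2.resize(d["scene"]["color"][130:280,110:330,::-1],None,fx=3,fy=3))
E
```

```text
[-0.10629384 -0.09787677] [-0.83836758 -0.04337185 -0.01755111]
9.0583 [[0.132, -0.991, -0.002], [-0.943, -0.126, 0.307], [-0.305, -0.038, -0.952]]
```

View pics/w3.png

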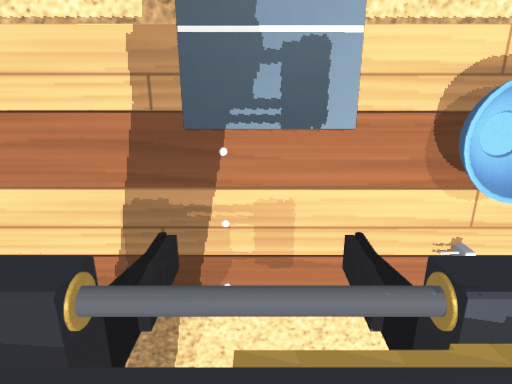

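View pics/s3.png

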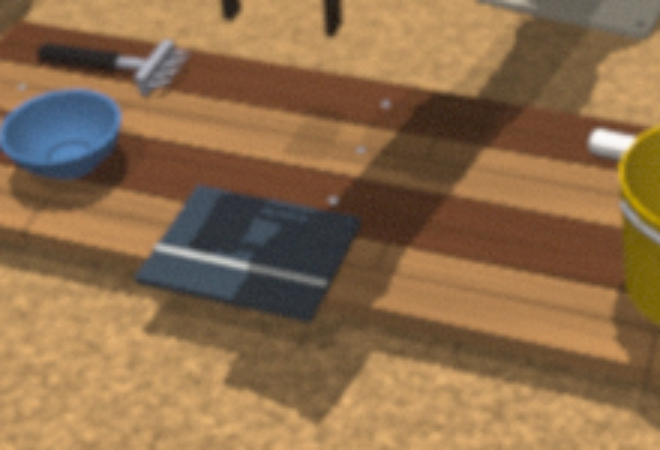

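The wrist view shows the white line at row ~28 and the bench's far edge at row ~23 on both sides of the tile, so the tile is nearly there. I'll measure the two in this same picture.

```bash
cat > m.py <<'E'
from h import *
def measure(c,r0,r1,edge_cols,line_cols,verbose=True):
    """edge by depth (last row at top that is not bench-high) and by image gradient, line by brightness; returns in nominal bench coords"""
    W=cloud(c);H=W[...,2];g=c["color"].astype(int)
    print("cam pos bench",to_bench((-c["R"].T@c["t"])[:2]),(-c["R"].T@c["t"])[2])
    E=[]
    for u in edge_cols:
        h=H[r0:r1,u]; k=np.where(~(h>0.025))[0]
        if len(k): E.append((u,r0+k.max()+.5))
    L=[]
    for u in line_cols:
        w=np.clip(g[r0:r1,u].min(1)-140.,0,None)
        if w.sum()>60: L.append((u,r0+(w*np.arange(r1-r0)).sum()/w.sum()))
    out=[]
    for nm,A,z in(("edge",E,.045),("line",L,.055)):
        A=np.array(A);bb=np.array([to_bench(x) for x in ray(c,A,z)])
        f=np.polyfit(bb[:,1],bb[:,0],1)
        for _ in range(4):
            e=bb[:,0]-np.polyval(f,bb[:,1]);k=abs(e)<max(.0015,1.5*np.median(abs(e)));f=np.polyfit(bb[k,1],bb[k,0],1)
        print(nm,"at y=-.1:",np.polyval(f,-.1).round(5),"slope deg",np.degrees(f[0]).round(3),k.sum(),len(k),e[k].std().round(5),"rows",A[0],A[-1]); out.append(f)
    print("line past edge mm",1000*(np.polyval(out[1],-.1)-np.polyval(out[0],-.1)))
E
python3 - <<'E'
from m import *
import pickle
c=pickle.load(open("d3.pkl","rb"))["wrist"]
measure(c,2,60,list(range(3,170,3))+list(range(372,505,3)),range(185,360,4))
print(c["range_z"][15:35,60].round(3), c["color"][15:32,60].tolist())
E
```

```text
cam pos bench [-0.04941146 -0.09823224] 0.39493881101652795
edge at y=-.1: 0.00182 slope deg -0.008 89 101 0.0 rows [ 3.  23.5] [504.   23.5]
line at y=-.1: -0.00354 slope deg -0.094 44 44 0.00012 rows [185.         28.4079602] [357.          28.61384977]
line past edge mm -5.36087370271059
[0.357 0.356 0.357 0.356 0.358 0.357 0.357 0.359 0.357 0.318 0.32  0.318
 0.32  0.319 0.32  0.32  0.32  0.321 0.32  0.321] [[253, 232, 159], [248, 218, 146], [188, 147, 99], [188, 148, 100], [190, 149, 101], [191, 151, 103], [190, 151, 102], [189, 149, 101], [204, 157, 105], [244, 195, 128], [251, 216, 141], [251, 215, 141], [251, 215, 141], [252, 217, 143], [252, 216, 142], [252, 218, 142], [252, 219, 142]]
```

```bash
python3 - <<'E'
from m import *
from rig import r
import pickle
Y=-.098
def P(b,z): return [*from_bench(np.array([b,Y])),z]
r.move_l(P(-.090,.26),rate=.1)
r.wait(.2)
d={n:r.capture(n) for n in("wrist","top")}
pickle.dump(d,open("d4.pkl","wb")); print(r.read_time())
c=d["wrist"];cv2.imwrite("pics/w4.png",c["color"][:,:,::-1])
measure(c,30,110,list(range(3,165,3))+list(range(380,505,3)),range(190,350,4))
print(c["color"][60:78,60].tolist())
E
```

```text
9.9583
cam pos bench [-0.00463046 -0.09847773] 0.3965773056923267
edge at y=-.1: 0.00171 slope deg 0.005 79 96 0.0 rows [ 3.  75.5] [503.   94.5]
line at y=-.1: -0.0036 slope deg -0.025 39 40 6e-05 rows [190.          81.24346076] [346.          76.47596717]
line past edge mm -5.3117415337498946
[[254, 237, 168], [253, 231, 159], [251, 228, 154], [247, 215, 144], [203, 161, 109], [188, 148, 100], [194, 152, 102], [198, 156, 105], [201, 158, 108], [198, 158, 106], [195, 155, 103], [193, 152, 104], [189, 149, 100], [182, 142, 95], [167, 131, 89], [181, 138, 91], [245, 198, 127], [248, 206, 134]]
```

View pics/w4.png

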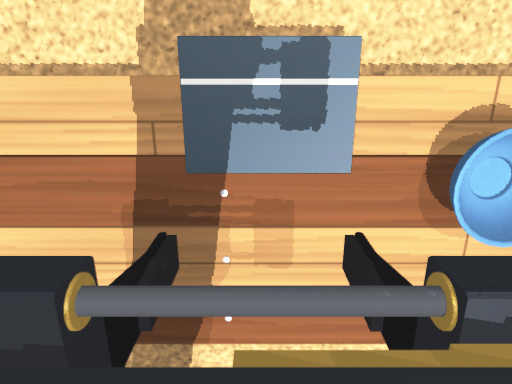

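Both views agree: the line is 5.3 mm short of the edge (row 81 against row 75.5 in the second). I'll make the final push in small steps.

```bash
python3 - <<'E'
from m import *
from rig import r
import pickle
Y=-.098
def P(b,z): return [*from_bench(np.array([b,Y])),z]
r.move_l(P(-.135,.26),rate=.15)
r.move_l(P(-.135,.0745),rate=.2,threshold=8)
r.move_l(P(-.112,.0745),rate=.05)
print(to_bench(r.read_position()),r.read_contact_force())
r.move_l(P(-.102,.0745),rate=.02,threshold=25); r.wait(.1)
print(to_bench(r.read_position()),r.read_contact_force())
r.move_l(P(-.135,.0745),rate=.1)
r.move_l(P(-.135,.26),rate=.2)
r.move_l(P(-.090,.26),rate=.1)
r.wait(.2)
d={n:r.capture(n) for n in("wrist","scene")}
pickle.dump(d,open("d5.pkl","wb")); print(r.read_time())
c=d["wrist"];cv2.imwrite("pics/w5.png",c["color"][:,:,::-1])
measure(c,30,110,list(range(3,165,3))+list(range(380,505,3)),range(190,350,4))
E
```

```text
[-0.11203254 -0.09789442] [ 0.01378303 -0.1025886  -0.20073218]
[-0.10209854 -0.09808692] [-0.86589095 -0.51157938  1.34987998]
15.3
cam pos bench [-0.00463386 -0.09847574] 0.3965278698053276
edge at y=-.1: 0.00168 slope deg 0.005 80 96 0.0 rows [ 3.  88.5] [503.   75.5]
line at y=-.1: 0.00015 slope deg -0.055 40 40 0.0002 rows [190.          76.99782135] [346.          75.71666667]
line past edge mm -1.5367220486913327
```

```bash
python3 - <<'E'
from m import *
from rig import r
import pickle
Y=-.098
def P(b,z): return [*from_bench(np.array([b,Y])),z]
r.move_l(P(-.135,.26),rate=.15)
r.move_l(P(-.135,.0745),rate=.2,threshold=8)
r.move_l(P(-.108,.0745),rate=.05)
r.move_l(P(-.1005,.0745),rate=.02,threshold=25); r.wait(.1)
print(to_bench(r.read_position()),r.read_contact_force())
r.move_l(P(-.135,.0745),rate=.1)
r.move_l(P(-.135,.26),rate=.2)
r.move_l(P(-.090,.26),rate=.1)
r.wait(.2)
c=r.capture("wrist");cv2.imwrite("pics/w6.png",c["color"][:,:,::-1])
measure(c,30,110,list(range(3,165,3))+list(range(380,505,3)),range(190,350,4))
r.move_l(P(-.135,.26),rate=.2)
r.movej([1.172, 0.332, -0.065, 1.46, 0.022, 1.35, -0.088])
d={n:r.capture(n) for n in("top","scene")}
d["wrist"]=c
pickle.dump(d,open("d6.pkl","wb")); print(r.read_time())
cv2.imwrite("pics/t6.png",cv2.resize(d["top"]["color"][110:270,110:450,::-1],None,fx=2,fy=2))
cv2.imwrite("pics/s6.png",cv2.resize(d["scene"]["color"][130:280,110:330,::-1],None,fx=3,fy=3))
t=d["top"];g=t["color"].astype(int)
L=[]
for u in range(266,310):
    col=g[130:165,u]; 
    b=g[130:165,u].min(1); k=int(b.argmax())
    # white-ish: low saturation
    w=np.clip(col[:,2]-70.,0,None)*((col.max(1)-col.min(1))<25)
    if w.sum()>20: L.append((u,130+(w*np.arange(35)).sum()/w.sum()))
L=np.array(L); bb=np.array([to_bench(x) for x in ray(t,L,.055)])
f=np.polyfit(bb[:,1],bb[:,0],1); print("top line",len(L),np.median(bb[:,0]),np.degrees(f[0]))
E
```

```text
[-0.10059367 -0.09811294] [-0.6705713 -0.937515   0.7761746]
cam pos bench [-0.00463382 -0.09847564] 0.3965276070637316
edge at y=-.1: 0.00168 slope deg 0.005 87 96 0.0 rows [ 3.  75.5] [503.   75.5]
line at y=-.1: 0.00167 slope deg -0.025 40 40 5e-05 rows [190.          75.34297521] [346.         75.2082777]
line past edge mm -0.01615292195836617
23.0833
top line 44 0.001360758132389046 0.046881676989507626
```

View pics/w6.png

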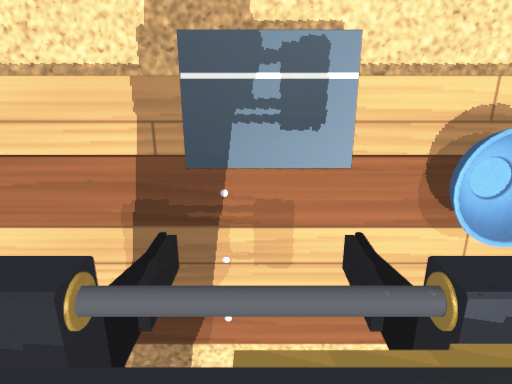

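View pics/t6.png

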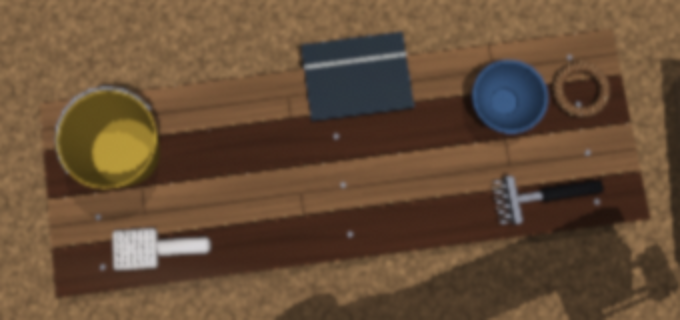

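View pics/s6.png

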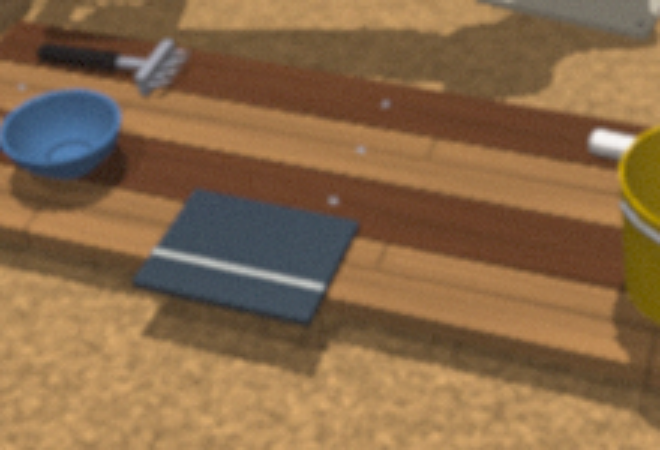

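```bash
python3 - <<'E'
from m import *
import pickle
d=pickle.load(open("d6.pkl","rb"));t=d["top"]
W=cloud(t);H=W[...,2]
A=[(u,124+np.where(~(H[124:170,u]>.025))[0].max()+.5) for u in list(range(215,257))+list(range(320,345))]
bb=np.array([to_bench(x) for x in ray(t,A,.045)]);print("top edge depth now",np.median(bb[:,0]),bb[:,0].mean())
# column profile averaged along edge direction: intensity vs bench x, beside the tile and for the line
g=t["color"].astype(np.float32).sum(2)
xs=np.arange(-.02,.02,.001)
for nm,ys,z in(("edge L",np.linspace(0.0,.06,60),.045),("line",np.linspace(-.17,-.03,140),.055)):
    pr=[]
    for x in xs:
        P=np.array([[*from_bench(np.array([x,y])),z] for y in ys]);uv=proj(t,P).astype(np.float32)
        pr.append(cv2.remap(g,uv[:,0][None],uv[:,1][None],cv2.INTER_LINEAR).mean())
    pr=np.array(pr); print(nm,pr.round(0).astype(int).tolist())
    if nm=="line": w=np.clip(pr-np.percentile(pr,50)-20,0,None);print("line centroid",(w*xs).sum()/w.sum())
    else: print("max grad at",xs[np.abs(np.gradient(pr)).argmax()])
p,f=fit_tile(t,np.array([*from_bench(np.array([-.025,-.1])),PSI0]));print(to_bench(p),np.degrees(p[2]-PSI0))
d0=pickle.load(open("d0.pkl","rb"))["top"]
df=np.abs(d0["color"].astype(int)-t["color"]).max(2); df[120:215,255:325]=0
print("changed px on bench elsewhere",[(tuple(np.argwhere(df[120:265,125:440]>40)[i]+[120,125])) for i in range(min(5,(df[120:265,125:440]>40).sum()))],(df[120:265,125:440]>40).sum())
E
```

```text
top edge depth now -0.00028924204746813564 -0.003858092060765455
edge L [254, 256, 258, 260, 262, 263, 265, 266, 268, 269, 271, 272, 272, 273, 272, 271, 269, 266, 263, 258, 255, 254, 256, 261, 266, 273, 282, 290, 296, 299, 302, 304, 305, 304, 304, 303, 302, 301, 300, 300]
max grad at 0.006000000000000023
line [163, 163, 162, 162, 162, 162, 162, 162, 162, 162, 163, 167, 173, 186, 207, 235, 270, 309, 349, 385, 410, 420, 417, 403, 375, 339, 299, 260, 227, 201, 182, 170, 164, 160, 159, 159, 159, 159, 159, 159]
line centroid 0.0013712368479641447
[-0.02498645 -0.10582801] 0.08998504384219727
changed px on bench elsewhere [] 0
```

The last pictures show the white line running on as the bench edge: row 75 in the wrist view, level with the edge on both sides. No bench pixels changed elsewhere. Handing in.

```bash
python3 - <<'E'
from rig import r
r.hand_in(); print("done")
E
```

```text
the job is handed in; nothing more can be done
done
```

I pushed the tile to the bench's far edge with the open fingertips against its rear edge. It now sticks out 40 mm as near as I can measure, and I handed the job in at about 23 s of the 45 s. The job took four pushes, with a measurement after each one, and then I moved the arm clear back to its start pose.

**Position:**
- **Wrist camera:** it has the finest resolution, and it puts the white line 0.0 mm from the edge, to about 0.5 mm.
- **Top camera:** it is coarser, at about 3 mm per pixel. Its line reading is about 1.4 mm past the edge, while fitting the tile's whole outline puts its centre at the target. I went with the wrist camera.

**Squareness:** the tile lies within about 0.1° of the edge in both cameras.

**Other things:** the before and after top pictures show no change anywhere else on the bench, so the bucket, feeder, rake, willow ring and brush have not moved. The force readings I took when each push stopped were under 2 N, and I never lifted the tile.

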